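# Clamp the breather boot of a headlamp housing

### The arm

A 6-joint arm with a two-finger parallel gripper is mounted at the origin on the work surface. World frame = base frame: x ahead of the robot, y to its left, z up, the work surface at z = 0. Lengths are in m, angles in rad, forces in N, time in s.
With the tool pointing down it reaches from about 0.3 to 0.775 m from the base axis. Payload 14.6 kg.
Tool frame: the origin (TCP) lies midway between the tips of the shut fingers; the grasp point (between the pads) lies 19 mm behind it (ctrl.grip_point_offset is the distance from the TCP to the grasp point, in m); z points along the fingers, x is the direction in which the jaws open and shut, and the axes are right-handed (so a half turn about z gives the same grasp; the last joint's range is limited). The gripper opens to 85 mm and grips with 20 to 120 N. Pads are 22 mm wide; open, the fingers measure 114 mm over their backs; the gripper's body (76 mm by 85 mm) begins 54 mm behind the grasp point. The pads swing forward as they close: fully open they stand 13 mm farther back than shut.
Start: joints at [1.281, 0.3, 1.521, -0, 1.321, -0.067], TCP at [0.122, 0.536, 0.231] pointing down, gripper open.
Joint ranges: [-3.03, 3.03], [-0.79, 2.21], [0.23, 2.52], [-1.04, 4.18], [0, 3.07], [-2.55, 2.55]. Speed limits (rad/s): [2.22, 2.22, 2.57, 3.14, 3.14, 3.14].

### API

Orientations are given as a unit quaternion [x, y, z, w].
In Python, from workcell import ctrl, eyes gives the robot as it stands.
- The arm moves only by the tool drive_tool, never from a script. Its argument "series" is a list of rows, each a list of 5 numbers: the finger opening in cm, from 0 to 8.54, then the shift along the tool's x, y, z in cm, then the turn about the tool's z in rad. In form: [[gripper, tx, ty, tz, yaw], ...]. A call has 1 to 5 rows; each row is the pose to reach, as a shift and turn from the pose commanded when the call began, along the tool's axes at that moment; what a row does not reach only later rows make up. A row lasts 1/8 s, in which the tool goes at most 62.5 mm and 10.7 degrees, less where a joint would pass 70% of its speed; a pose out of reach is approached as far as the arm can. A call with a gripper value outside its range is refused whole. The fingers move at their own pace and stop on an object; "squeeze" is the grip in N (left out, the last holds). Time passes only in rows, so rows that repeat a pose let the fingers close. It gives the time, the measured TCP pose, the force and the opening at its end, in the units of the state.
- ctrl.get_state(): the state, without advancing time (a new reading comes with each control period).
- eyes.grab_frame(name): name is "side" or "top"; returns a dict with "pixels" (400x640x3 uint8, red, green, blue), "fovy" (degrees; the focal length in pixels is half the picture's height over the tangent of half this angle, whatever the lens; pixels are square), "cx", "cy" (the principal point, pixels), "k1" (the pictures are not rectified: a ray, as slopes to the right and down, at radius r is drawn at 1 + k1 r^2 times it, then the intrinsics apply), "R" (3x3) and "t" (3): a world point X has camera coordinates R X + t. Camera axes: x right, y down, z forward; pixel columns grow to the right and rows downward; lengths in m; the calibration is good to about 2 mm. A picture is of the moment at which its call begins. There is no depth.
- ctrl.job_done(): hands the job in, once; it reports no verdict.
The state is a dict: "clock": time; "joint_pos": joint angles; "dq": joint speeds; "joint_efforts": joint torques, N m; "tool_pos": TCP position; "tcp_rot": TCP orientation; "contact_force": force on the tool from outside, world axes, zero at the start; "torque": the same for the moment, N m; "width": finger opening in m.
Only numpy, scipy, OpenCV 4.12 (cv2) and the standard library are available. Lean on these libraries where they do the work, as an engineer would, in place of code of your own. Each camera call takes 0.05 s, during which the arm holds its last target.

### The job

Lift the larger hose clamp (the one with the green thumb key) out of its foam stand and slide its band over the raised ridge of the blue boot on the headlamp housing, so that the whole band sits on the plain part of the boot (light blue) between the ridge and the grey flange. Then turn the green key clockwise (seen from above), in as many strokes as it takes, until the band is snug on the boot, let go, and leave the other things on the bench where they are.

Things in the scene. Friction and masses are not known exactly. Their poses are not given: they have to be found in the camera images.
- clamp: Steel worm-drive hose clamp, 110 g, upright in foam. Origin: centre of the closed band; x: band axis; z: up. Band 16 mm wide, 2 mm thick. Fixed saddle: inner faces 16.2 mm above and at 45 deg, sides 18.5 mm left and right of the origin. Strap below: 23 mm under the origin at screw 0, rising 3 mm per rad. Worm housing to y -33 mm; upright screw at y -28 mm, green key on top.
- key (a point): Grip point of the green key, on the screw axis, 46 mm above the clamp's origin. Key: upright plate 20 mm long, 9 mm thick, 28 to 58 mm above the clamp's origin; pinch it across the 9 mm to carry the clamp (the stiff screw, 0.08 N m, holds it) and to turn it. The point turns with it: x along the 20 mm, y across the 9 mm. Keep fingertips 22 mm or more above the origin, clear of the band.
- screw (a joint): Turn of the key, rad, growing clockwise seen from above (tightening); starts at 0 to 0.3 (plate about along the band's axis), end stop 3.4. With the saddle resting on the boot the strap touches at about 2.3, then the torque rises: snug from about 2.7; it stays as left. With the key on the robot's right, tightening nudges the band towards the flange.
- boot: Blue boot, fixed, over the barbed stub of the black headlamp housing; pointing about at the robot. Origin: on its axis, mid plain part, 80 mm above the bench; x along the axis into the housing, y left, z up. Plain part (light blue): radius 15.5 mm, x -14 to +14 (flange, radius 23). Ridge: radius 16.8, x -14 to -20, tapering to x -28. Hold the clamp's origin 3.5 mm above the axis to pass it.
- foam_a: White foam stand of the larger clamp, fixed, 75 x 105 x 40 mm; origin under its centre, yaw as the clamp's. At the start the clamp's origin is 45 mm above the bench, half sunk in a slot 20 mm wide along x; lift it straight up 40 mm or more before moving sideways. (The headlamp housing's top is 100 mm above the bench.)
- spare: Smaller clamp with a black key, inner radius 12 mm, standing in its own white foam stand 34 mm high; too small for the boot. Origin: centre of its band; its key reaches 47 mm above that. Leave it alone.
- bulb: Headlamp bulb standing on its base, 36 mm wide, 56 mm high; origin under its base. Leave it alone.
- pliers: Pliers with green handles lying on the right, 200 mm long, 14 mm high. Leave them alone.
- screwdriver: Screwdriver with orange handle lying on the right. Leave it alone.
- spanner: Steel spanner lying on the left. Leave it alone.
- adhesive: White adhesive bottle standing on the left, 48 mm wide, 120 mm high; origin under its base. Leave it alone.
There are look-alikes about, which are no part of the job. Leave any purple or turquoise look-alike of the clamp alone.

How it is judged:
By the outcome, as a careful person would: the job done as asked, in the order asked, and still so for the second after the job is handed in, with the robot touching nothing.
It also fails if it takes over 51 s, if anything falls off the work surface, if the arm or the gripper's body presses on something with over 40 N, if the wrist force passes 120 N, or if a joint passes its speed limit or range.

## Working session

There is one attempt and no reset: what is moved stays moved. The work goes in short steps, Python scripts to look and compute and a tool call to move; the robot and the scene stay as the last step left them, time stands still between calls to the robot, and variables do not carry over. Pictures are saved under pics/ and viewed, and the job is handed in when it is done.

Besides the shell and the picture viewer there is one more tool, called after ">>>" by a JSON object that holds its "fn" and its "kwargs", one argument or row to a line. drive_tool: Moves the arm, as the interface text tells. Its arguments: {"type":"object","properties":{"series":{"type":"array","items":{"type":"array","items":{"type":"number"}}},"squeeze":{"type":"number"}},"required":["series"]}

```bash
ls; mkdir -p pics
cat > h.py <<'E'
import numpy as np, cv2, pickle
from workcell import ctrl, eyes
def grab(name,fn):
    f=eyes.grab_frame(name); cv2.imwrite('pics/'+fn+'.png',cv2.cvtColor(f['pixels'],cv2.COLOR_RGB2BGR))
    pickle.dump(f,open('pics/'+fn+'.pkl','wb')); return f
def load(fn): return pickle.load(open('pics/'+fn+'.pkl','rb'))
def K(f):
    F=200/np.tan(np.radians(f['fovy'])/2); return np.array([[F,0,f['cx']],[0,F,f['cy']],[0,0,1]])
def ray(f,uv):
    R=np.array(f['R']);t=np.array(f['t'])
    p=cv2.undistortPoints(np.array([[uv]],float),K(f),np.array([f['k1'],0,0,0,0.]))[0,0]
    d=R.T@np.array([p[0],p[1],1]); return -R.T@t, d/np.linalg.norm(d)
def plane(f,uv,z):
    c,d=ray(f,uv); return c+d*(z-c[2])/d[2]
def tri(rays):
    A=np.zeros((3,3));b=np.zeros(3)
    for c,d in rays:
        P=np.eye(3)-np.outer(d,d);A+=P;b+=P@c
    x=np.linalg.solve(A,b); return x,[np.linalg.norm(np.cross(x-c,d)) for c,d in rays]
def proj(f,X):
    return cv2.projectPoints(np.array(X,float).reshape(-1,1,3),cv2.Rodrigues(np.array(f['R']))[0],np.array(f['t'],float),K(f),np.array([f['k1'],0,0,0,0.]))[0][:,0]
E
python3 - <<'E'
from h import *
for n in('side','top'):
    f=grab(n,n+'0'); print(n,f['fovy'],f['k1'],f['R'],f['t'],-np.array(f['R']).T@f['t'])
print(ctrl.get_state(),ctrl.grip_point_offset)
E
```

```text
pics
side 52.763774886592245 -0.04746002986254631 [[ 0.93787245 -0.34622526  0.02287641]
 [-0.17441574 -0.52740763 -0.83151689]
 [ 0.29995734  0.77586678 -0.55502823]] [-0.44156795  0.15552657  1.27981026] [ 0.05737221 -1.06381834  0.84975528]
top 54.70959207474742 -0.022064413834014817 [[-0.02062076 -0.99953643 -0.02239893]
 [-0.99546229  0.02260805 -0.09243217]
 [ 0.09289571  0.02039126 -0.99546702]] [0.01575472 0.43854594 1.32945437] [ 0.3133802  -0.02127651  1.36431662]
{'clock': 0.1, 'joint_pos': array([ 1.28135593e+00,  3.00417572e-01,  1.52153078e+00,  4.91815954e-07,
        1.32070086e+00, -6.65819013e-02]), 'dq': array([-0.00178169, -0.00192017, -0.00129753, -0.00051372,  0.00208199,
       -0.00034041]), 'joint_efforts': array([ 1.05567517e-03, -5.44374597e+01, -3.62369263e+01, -6.81283927e-05,
        3.03152963e-03,  1.32246572e-05]), 'tool_pos': array([0.12149186, 0.5361942 , 0.23077196]), 'tcp_rot': array([ 7.81350787e-01,  6.24091875e-01, -4.33927883e-04,  3.01305623e-04]), 'contact_force': array([ 0.57350739, -0.16908234,  0.40503017]), 'torque': array([-0.04254418,  0.02713477, -0.01316915]), 'width': 0.08524032935180924} 0.0187
```

View pics/side0.png

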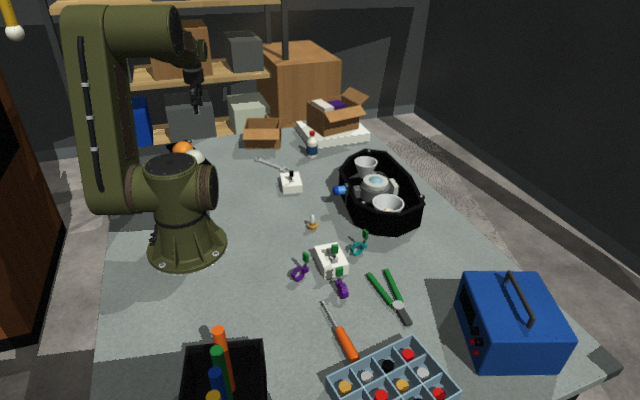

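View pics/top0.png

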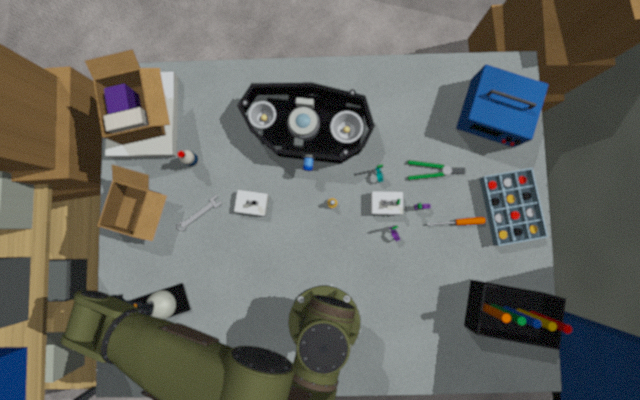

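Run:
```python
from h import *
a=cv2.imread('pics/side0.png');b=cv2.imread('pics/top0.png')
x=cv2.resize(a[225:305,285:385],None,fx=7.9,fy=7,interpolation=cv2.INTER_CUBIC)[:590]
cv2.imwrite('pics/c1.png',x)
cv2.imwrite('pics/c2.png',cv2.resize(b[160:250,350:450],None,fx=6.5,fy=6.5,interpolation=cv2.INTER_CUBIC))
u=cv2.resize(a[160:220,320:400],None,fx=5,fy=5,interpolation=cv2.INTER_CUBIC)
v=cv2.resize(b[135:195,270:350],None,fx=5,fy=5,interpolation=cv2.INTER_CUBIC)
cv2.imwrite('pics/c3.png',np.hstack([u,v]))
```

```text
(no output)
```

View pics/c1.png

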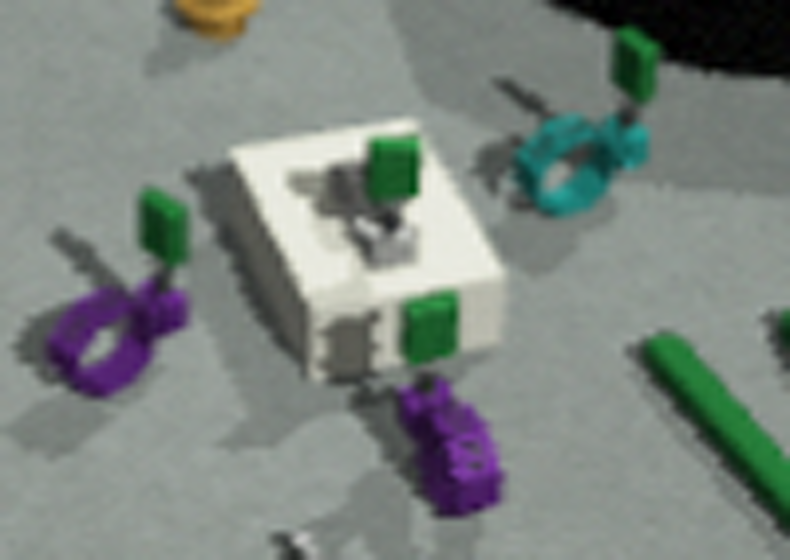

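View pics/c2.png

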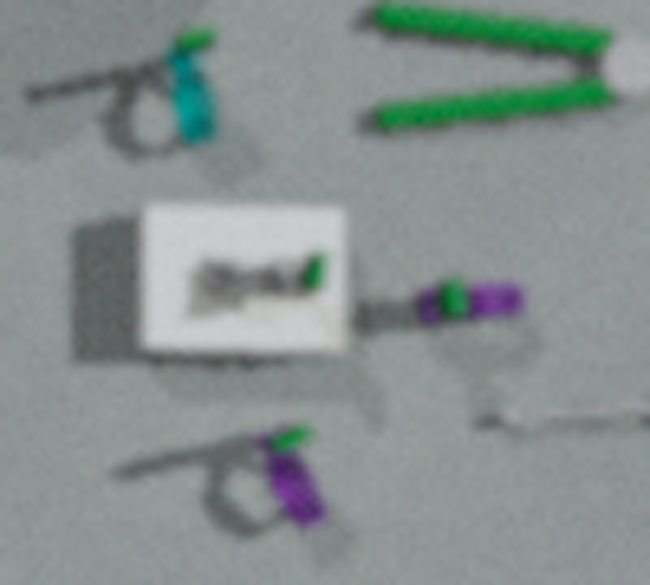

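View pics/c3.png

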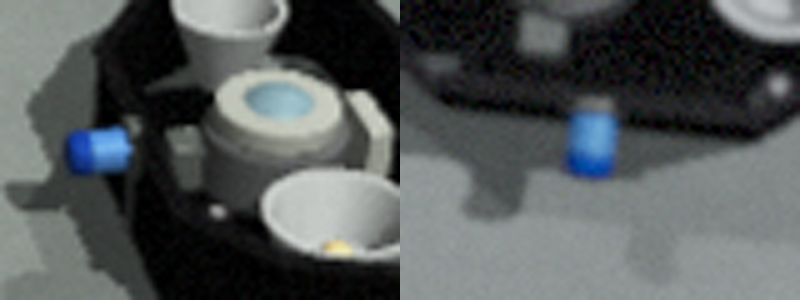

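The clamp meant is the one in the larger white foam, with the green key at side ≈(335,249) and top ≈(398,201). Three others stand free on the bench and are left alone: purple at side (305,258), purple at (339,272) just right of the foam, and turquoise at (365,235). The enlarged crop shows grey steel in the foam with a green key. Next I measure.

```bash
cat >> h.py <<'E'
def comp(mask,near,r=12):
    n,l,s,c=cv2.connectedComponentsWithStats(mask.astype(np.uint8),connectivity=8)
    best=[i for i in range(1,n) if s[i,4]>=3 and np.hypot(*(c[i]-near))<r]
    i=max(best,key=lambda i:s[i,4]); return l==i,c[i],s[i]
def wcent(w):
    v,u=np.mgrid[:w.shape[0],:w.shape[1]]; return np.array([(u*w).sum(),(v*w).sum()])/w.sum()
def green(f):
    p=f['pixels'].astype(float); return (p[...,1]-np.maximum(p[...,0],p[...,2]))
E
python3 - <<'E'
from h import *
S=load('side0');T=load('top0')
def gk(f,near):
    g=green(f);m,c,s=comp(g>25,near); mm=cv2.dilate(m.astype(np.uint8),np.ones((3,3)))>0
    w=np.clip(g,0,None)*mm; c2=wcent(w)
    v,u=np.nonzero(m); C=np.cov(np.vstack([u,v])); e,V=np.linalg.eigh(C)
    return c,c2,s,V[:,1],np.sqrt(e)
for near in [((335,249),(398,201)),((339,272),(420,206)),((305,258),(394,227)),((365,235),(380,166))]:
    a=gk(S,near[0]);b=gk(T,near[1]);print(a,b)
    print(tri([ray(S,a[1]),ray(T,b[1])]))
# foam
for f,near in((T,(388,203)),(T,(250,203)),(S,(333,260))):
    p=f['pixels'].astype(int); m,c,s=comp(p.min(2)>(150 if f is T else 140),near,25)
    m=cv2.morphologyEx(m.astype(np.uint8),cv2.MORPH_CLOSE,np.ones((9,9)))
    cn=max(cv2.findContours(m,0,2)[0],key=cv2.contourArea); r=cv2.minAreaRect(cn); bx=cv2.boxPoints(r)
    print(s,r); 
    if f is T:
        P=np.array([plane(f,q,.04 if near[0]>300 else .034) for q in bx]);print(P.round(4),P.mean(0))
# blue boot
for f,near in((S,(340,190)),(T,(308,162))):
    p=f['pixels'].astype(int); m,c,s=comp((p[...,2]-p[...,0])>40,near,10);print('blue',c,s)
    v0,u0=s[1]-1,s[0]-1
    for v in range(s[1]-1,s[1]+s[3]+1):
        print(v,' '.join('%3d,%3d,%3d'%tuple(p[v,u]) for u in range(s[0]-1,s[0]+s[2]+1)))
E
```

```text
(array([334.5862069, 248.0862069]), array([334.57368255, 248.10255601]), array([332, 244,   7,  10,  58], dtype=int32), array([-0.11478396,  0.99339048]), array([1.78119613, 2.73315039])) (array([398. , 201.5]), array([398.06794682, 201.60118168]), array([397, 200,   3,   4,  10], dtype=int32), array([-0.4472136 ,  0.89442719]), array([0.70710678, 1.15470054]))
(array([ 0.40212528, -0.25469657,  0.09126439]), [np.float64(0.0020432885836210394), np.float64(0.0020432885836211027)])
(array([339.07462687, 271.20895522]), array([339.15125348, 271.03426184]), array([336, 266,   7,  11,  67], dtype=int32), array([-0.21733819,  0.97609636]), array([1.92855722, 2.92902279])) (array([419.23529412, 205.52941176]), array([419.31871658, 205.4459893 ]), array([418, 203,   4,   6,  17], dtype=int32), array([0.03241633, 0.99947445]), array([0.90243441, 1.58634627]))
(array([ 0.38830737, -0.32801096,  0.07276   ]), [np.float64(0.0013583793943973985), np.float64(0.0013583793943972577)])
(array([305.5       , 256.85185185]), array([305.52366175, 256.61171451]), array([303, 252,   6,  11,  54], dtype=in
[... 5780 characters left out ...]
  32, 90,178  35, 86,166  54, 81,137  73, 79,103  65, 77, 76
168  67, 70, 88  52, 66,107  24, 55,125   2, 62,141   5, 70,158   1, 77,169  13, 82,173   0, 76,169  13, 75,167  19, 71,154  50, 69,125  71, 76, 95  78, 80, 82
169  87, 90,100  70, 76,102  41, 62,109  27, 55,126  25, 67,141  14, 62,146   1, 63,153  14, 71,158  11, 64,150  34, 68,137  61, 72,114  72, 80, 89  75, 79, 76
170 113,120,123 108,115,122  91, 99,117  75, 80,108  73, 84,119  66, 77,120  53, 73,123  54, 70,127  62, 75,131  68, 80,118  77, 83,102  92, 95, 98  89, 95, 94
171 126,131,133 123,131,130 118,123,126 116,121,124 105,117,120 103,113,119  95,102,114 103,109,121 106,112,125 111,118,126 110,118,120 121,125,124 114,122,119
```

Run:
```python
from h import *
S=load('side0');T=load('top0')
def cross(a,lev,rising):
    for i in range(len(a)-1):
        if rising and a[i]<lev<=a[i+1]: return i+(lev-a[i])/(a[i+1]-a[i])
        if not rising and a[i]>=lev>a[i+1]: return i+(a[i]-lev)/(a[i]-a[i+1])
p=T['pixels'].astype(float);d=p[...,2]-p[...,0]
L=[];
for v in range(158,169):
    a=d[v,298:320]; m=np.median(a[8:12])*.55
    l=298+cross(a,m,True); r=298+len(a)-1-cross(a[::-1],m,True)
    A=plane(T,(l,v),.08);B=plane(T,(r,v),.08);C=(A+B)/2;L.append(C);print(v,round(l,2),round(r,2),C.round(4),np.linalg.norm(A-B).round(4))
L=np.array(L[:-1]);k=np.polyfit(L[:,0],L[:,1],1);print('axis dy/dx',k, 'bearing',np.arctan2(L[:,1].mean(),L[:,0].mean()))
# boundary
r=p[:,306:311,0].mean(1); vb=160+cross(r[160:170],(100+14)/2,False);print('vb',vb)
ve=165+cross(d[165:175,306:311].mean(1),80,False);print('ve',ve)
X=plane(T,(308.2,vb),.0962);print('boundary',X,'end',plane(T,(308.2,ve),.088), plane(T,(308.2,156.7),.0955))
# side : prediction test
for yaw in (np.arctan(k[0]),):
  c=np.array([X[0]+.014*np.cos(yaw),0,.08]);c[1]=np.polyval(k,c[0]);print('boot',c,yaw)
  ax=np.array([np.cos(yaw),np.sin(yaw),0])
  for z in(0,.0155,-.0155):
    print(proj(S,[c-.028*ax+[0,0,z],c-.014*ax+[0,0,z],c+.014*ax+[0,0,z]]).round(2), proj(T,[c-.014*ax+[0,0,z]]).round(2))
# foam edges top
q=T['pixels'].min(2).astype(float)
P=[[],[],[],[]]
for v in range(194,210,1):
    a=q[v,360:416]; P[0].append((360+cross(a,150,True),v)); P[1].append((415-cross(a[::-1],150,True),v))
for u in range(376,401,1):
    a=q[180:225,u]; P[2].append((u,180+cross(a,150,True))); P[3].append((u,224-cross(a[::-1],150,True)))
ls=[]
for i,e in enumerate(P):
    W=np.array([plane(T,x,.04)[:2] for x in e]); vx,vy,x0,y0=cv2.fitLine(W.astype(np.float32),cv2.DIST_HUBER,0,.01,.01).ravel();print(i,vx,vy,x0,y0,np.degrees(np.arctan2(vy,vx)))
# key pixels
g=green(T);print(g[197:207,393:404].astype(int)); g=green(S);print(g[241:257,328:342].astype(int))
```

```text
158 303.59 312.41 [0.5548 0.0403 0.08  ] 0.0298
159 303.66 313.14 [0.5514 0.0391 0.08  ] 0.032
160 303.67 313.18 [0.548 0.039 0.08 ] 0.032
161 303.57 312.92 [0.5446 0.0397 0.08  ] 0.0315
162 303.52 312.88 [0.5412 0.0399 0.08  ] 0.0315
163 303.4 312.73 [0.5378 0.0404 0.08  ] 0.0314
164 303.29 312.67 [0.5344 0.0408 0.08  ] 0.0316
165 303.31 312.4 [0.531  0.0413 0.08  ] 0.0306
166 303.16 312.27 [0.5276 0.0418 0.08  ] 0.0307
167 303.38 311.99 [0.5242 0.042  0.08  ] 0.029
168 303.77 311.75 [0.5208 0.0418 0.08  ] 0.0268
axis dy/dx [-0.08637414  0.08702787] bearing 0.07479825909771541
vb 165.69291338582678
ve 169.76280323450135
boundary [0.52589997 0.03936393 0.0962    ] end [0.51353621 0.04000206 0.088     ] [0.55629545 0.03885584 0.0955    ]
boot [0.53984803 0.04039896 0.08      ] -0.0861602993536353
[[332.08 191.4 ]
 [335.88 190.91]
 [343.43 189.93]] [[307.78 166.5 ]]
[[332.22 187.68]
 [336.05 187.2 ]
 [343.64 186.23]] [[307.54 165.74]]
[[331.94 195.07]
 [335.72 194.57]
 [343.22 193.58]] [[308.02 167.24]]
0 0.9995751 -0.02914854 0.40504414 -0.17233685 -1.6703247
1 0.9945967 -0.10381432 0
[... 522 characters left out ...]
 4  5  8  6  6  4  3  6]
 [ 6  4  5  7  6  6  4  4  3  3  8  5  6  4]
 [ 5  4  3  4  2  2  1  0  4  8  6  6  5  8]
 [ 1  2  2 13 29 37 31 27 35 40 13  8  6  7]
 [ 0  2  1 15 61 74 73 73 73 74 29 11  7  7]
 [ 1  1  2  9 51 59 59 58 58 59 28  7  7  5]
 [ 0  2  0  9 44 49 46 46 48 50 19  5  6  5]
 [ 2  2 -1 15 42 49 48 49 48 49 19  3  4  5]
 [ 1  0 -1 18 41 50 48 48 49 49 10  1  1  3]
 [ 2  0  1 18 43 48 48 49 48 48  7  1  1  2]
 [ 0  1  4 19 41 49 48 49 47 49  6  1  1  1]
 [ 2  0  0 20 43 47 47 46 46 55  7  1  1  1]
 [ 0 -2  1 12 25 27 26 18 17 11  2  1  1  1]
 [ 0  0  2  2  6  7  7  4  2  1  1  1  1  2]
 [-1  1  2  1  3  2  1  2  2  0  0  1  0  0]
 [ 1  2  3  1  2  2 -3  3  1  0  0  1  1  1]]
```

```bash
python3 - <<'E'
from h import *
S=load('side0');T=load('top0')
print('key top',plane(T,(398.07,201.6),.089),'side',plane(S,(334.57,248.1),.089))
print('boot-ish side pt', plane(S,(337.8,190.0),.0892),'top same pt', np.array([.53984-.014,.0404+.0012-.0126,.0892]))
# spare stand? yaw of purple keys etc not needed
# key plate direction predicted patches in the side image for various yaw
for c in (np.array([.402,-.2547,.088]),):
  for yw in (0,-.15,-.3):
    ax=np.array([np.cos(yw),np.sin(yw),0]);
    print(yw,[ (proj(S,[c+s*ax*.01+[0,0,h]])[0]).round(1) for h in(.015,-.015) for s in(-1,1)])
E
python3 - <<'E'
import cv2
a=cv2.imread('pics/side0.png')
cv2.imwrite('pics/c4.png',cv2.resize(a[238:274,318:358],None,fx=16,fy=16,interpolation=cv2.INTER_NEAREST))
E
```

```text
key top [ 0.4003298  -0.25446988  0.089     ] side [ 0.40520258 -0.25261313  0.089     ]
boot-ish side pt [0.52886617 0.0317519  0.0892    ] top same pt [0.52584 0.029   0.0892 ]
0 [array([330.7, 245.8]), array([337.2, 244.3]), array([330.4, 253.8]), array([336.8, 252.3])]
-0.15 [array([330.5, 245.5]), array([337.4, 244.6]), array([330.2, 253.4]), array([337. , 252.6])]
-0.3 [array([330.5, 245.1]), array([337.5, 245. ]), array([330.1, 253.1]), array([337.1, 252.9])]
```

View pics/c4.png

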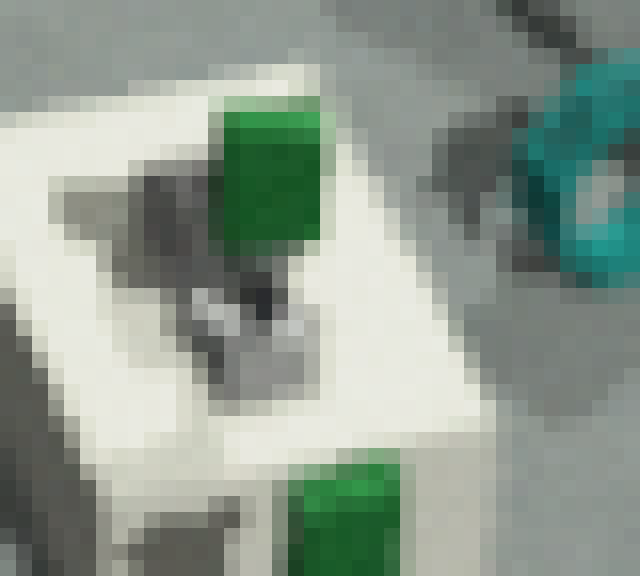

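```bash
cat >> h.py <<'E'
from scipy.spatial.transform import Rotation as Ro
def go(x,y,z,ang=None):
    s=ctrl.get_state(); R=Ro.from_quat(s['tcp_rot']).as_matrix()
    d=R.T@(np.array([x,y,z])-s['tool_pos']); a=np.arctan2(R[1,0],R[0,0])
    print('pos',s['tool_pos'].round(4),'toolx ang',a.round(4),'F',np.round(s['contact_force'],2),'w',round(s['width'],4),'t',round(s['clock'],2),'q',np.round(s['joint_pos'],2))
    print('shift cm',(d*100).round(2),'turn', None if ang is None else round(a-ang,3),'tilt',np.round(R[:2,2],4))
E
python3 -c "
from h import *
go(.4,.2,.2307,1.35)"
```

```text
pos [0.1215 0.5362 0.2308] toolx ang 1.3479 F [ 0.57 -0.17  0.41] w 0.0852 t 0.1 q [ 1.28  0.3   1.52  0.    1.32 -0.07]
shift cm [-2.663e+01  3.459e+01  3.000e-02] turn -0.002 tilt [-0.0003 -0.001 ]
```

>>> {"fn": "drive_tool", "kwargs": {
  "series": [
    [4,-26.5,34.5,0,0],
    [4,-26.5,34.5,0,0],
    [4,-26.5,34.5,0,0],
    [4,-26.5,34.5,0,0],
    [4,-26.5,34.5,0,0]
  ],
  "squeeze": 60
}}

```text
clock: 0.72
tool_pos: [0.322, 0.2942, 0.2313]
tcp_rot: [0.781, 0.624, 0.0, 0.0]
contact_force: [0.9, 1.3, -0.4]
width: 0.0399
```

```bash
python3 -c "
from h import *
go(.4028,-.2535,.18,1.35)"
```

```text
pos [0.322  0.2942 0.2313] toolx ang 1.3483 F [ 0.92  1.34 -0.45] w 0.0399 t 0.72 q [ 0.66  0.04  1.82 -0.    1.28 -0.69]
shift cm [-51.64  19.97   5.13] turn -0.002 tilt [ 0.0001 -0.    ]
```

>>> {"fn": "drive_tool", "kwargs": {
  "series": [
    [4,-51.5,20,2,0],
    [4,-51.5,20,2,0],
    [4,-51.5,20,2,0],
    [4,-51.5,20,2,0],
    [4,-51.5,20,2,0]
  ]
}}

```text
clock: 1.35
tool_pos: [0.3669, -0.0149, 0.2201]
tcp_rot: [0.781, 0.624, 0.0, 0.0]
contact_force: [1.0, 0.6, 0.7]
width: 0.0401
```

```bash
python3 -c "
from h import *
go(.4028,-.2535,.16,1.35)"
```

```text
pos [ 0.3669 -0.0149  0.2201] toolx ang 1.3481 F [0.96 0.55 0.69] w 0.0401 t 1.35 q [-0.14 -0.11  2.    0.    1.25 -1.49]
shift cm [-22.48   8.77   6.01] turn -0.002 tilt [ 0.0006 -0.    ]
```

>>> {"fn": "drive_tool", "kwargs": {
  "series": [
    [4,-22.5,8.8,6,0],
    [4,-22.5,8.8,6,0],
    [4,-22.5,8.8,6,0],
    [4,-22.5,8.8,6,0],
    [4,-22.5,8.8,6,0]
  ]
}}

```text
clock: 1.98
tool_pos: [0.4025, -0.2543, 0.1581]
tcp_rot: [0.782, 0.623, -0.001, -0.001]
contact_force: [-0.2, -0.1, -0.0]
width: 0.04
```

Run:
```python
from h import *
go(.4028,-.2535,.072,1.35)
S=grab('side','side1');T=grab('top','top1')
s=ctrl.get_state()
for f in(S,T): print(proj(f,[s['tool_pos'],s['tool_pos']+[0,0,.02]]))
a=cv2.imread('pics/side1.png')[190:280,290:380];b=cv2.imread('pics/top1.png')[150:240,350:440]
cv2.imwrite('pics/c5.png',cv2.resize(np.hstack([a,b]),None,fx=4.4,fy=4.4,interpolation=cv2.INTER_CUBIC))
```

```text
pos [ 0.4025 -0.2543  0.1581] toolx ang 1.3443 F [-0.17 -0.08 -0.04] w 0.04 t 1.98 q [-0.64  0.22  1.81 -0.    1.12 -1.98]
shift cm [0.08 0.04 8.61] turn -0.006 tilt [-0.0026  0.0016]
[[334.58447353 228.69365697]
 [334.85015238 222.94294007]]
[[401.21835963 199.17962962]
 [402.44957448 198.66832177]]
```

View pics/c5.png

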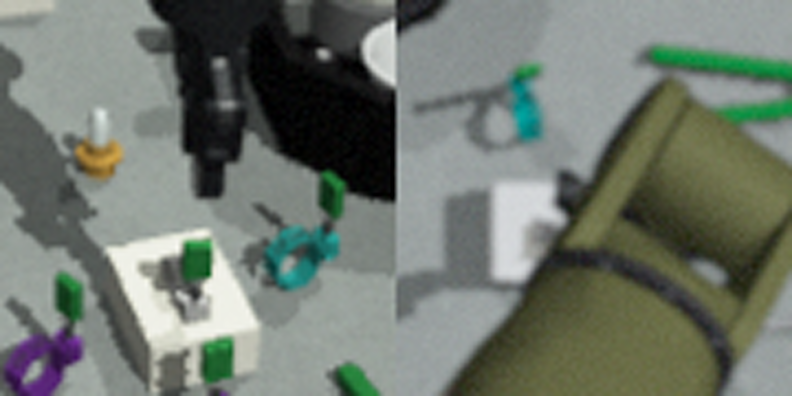

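>>> {"fn": "drive_tool", "kwargs": {
  "series": [
    [4,0,-0.15,4,0],
    [4,0,-0.15,6,0],
    [4,0,-0.15,7.5,0],
    [4,0,-0.15,8.6,0],
    [4,0,-0.15,8.6,0]
  ]
}}

```text
clock: 2.7
tool_pos: [0.4017, -0.2512, 0.0738]
tcp_rot: [0.781, 0.624, -0.0, -0.0]
contact_force: [-0.5, -1.0, -0.2]
width: 0.0401
```

Run:
```python
from h import *
go(.401,-.2535,.072,1.35)
S=grab('side','side2')
a=cv2.imread('pics/side2.png')[215:275,305:365]
cv2.imwrite('pics/c6.png',cv2.resize(a,None,fx=9.5,fy=9.5,interpolation=cv2.INTER_CUBIC))
```

```text
pos [ 0.4017 -0.2512  0.0738] toolx ang 1.3484 F [-0.54 -1.01 -0.2 ] w 0.0401 t 2.7 q [-0.64  0.34  1.88 -0.    0.92 -1.98]
shift cm [-0.24 -0.02  0.18] turn -0.002 tilt [-0.0004  0.0003]
```

View pics/c6.png

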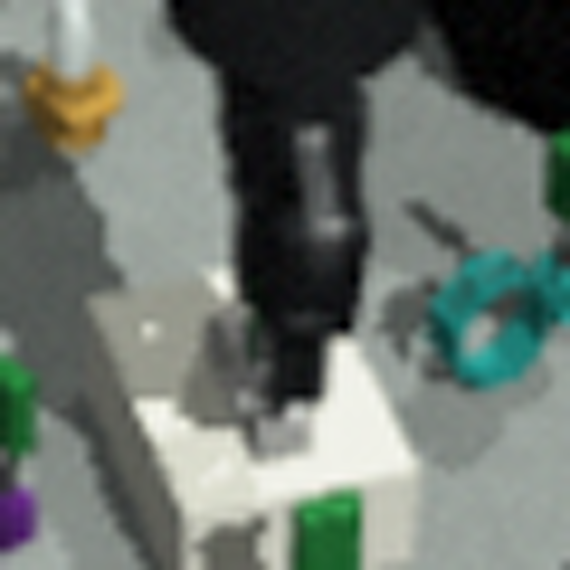

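>>> {"fn": "drive_tool", "kwargs": {
  "series": [
    [4,-0.25,-0.15,0.15,0],
    [4,-0.25,-0.15,0.15,0],
    [2.5,-0.25,-0.15,0.15,0],
    [1.5,-0.25,-0.15,0.15,0],
    [0.5,-0.25,-0.15,0.15,0]
  ],
  "squeeze": 60
}}

```text
clock: 3.38
tool_pos: [0.3998, -0.2535, 0.0726]
tcp_rot: [0.781, 0.624, 0.0, -0.0]
contact_force: [-0.4, 1.2, 3.1]
width: 0.008
```

>>> {"fn": "drive_tool", "kwargs": {
  "series": [
    [0.3,0,0,0,0],
    [0.3,0,0,0,0]
  ]
}}

```text
clock: 3.62
tool_pos: [0.3998, -0.2535, 0.0726]
tcp_rot: [0.781, 0.624, 0.0, 0.0]
contact_force: [-0.8, 0.8, 4.0]
width: 0.0078
```

Run:
```python
from h import *
go(.401,-.2535,.072,1.35)
```

```text
pos [ 0.3998 -0.2535  0.0726] toolx ang 1.348 F [-0.84  0.78  4.04] w 0.0078 t 3.62 q [-0.64  0.34  1.88  0.    0.92 -1.99]
shift cm [0.03 0.12 0.06] turn -0.002 tilt [0.0001 0.0001]
```

>>> {"fn": "drive_tool", "kwargs": {
  "series": [
    [0.3,0,0,-2,0],
    [0.3,0,0,-5,0],
    [0.3,0,0,-8,0],
    [0.3,0,0,-10.5,0],
    [0.3,0,0,-10.5,0]
  ],
  "squeeze": 80
}}

```text
clock: 4.25
tool_pos: [0.4002, -0.254, 0.1786]
tcp_rot: [0.781, 0.624, 0.0, 0.001]
contact_force: [-0.3, -0.0, -1.9]
width: 0.0076
```

Run:
```python
from h import *
go(.401,-.2535,.172,1.35)
S=grab('side','side3');T=grab('top','top3')
a=cv2.imread('pics/side3.png')[190:270,300:380];b=cv2.imread('pics/top3.png')[165:245,350:430]
cv2.imwrite('pics/c7.png',cv2.resize(np.hstack([a,b]),None,fx=5,fy=5,interpolation=cv2.INTER_CUBIC))
```

```text
pos [ 0.4002 -0.254   0.1786] toolx ang 1.348 F [-0.34 -0.03 -1.87] w 0.0076 t 4.25 q [-0.64  0.18  1.8  -0.    1.16 -1.99]
shift cm [0.07 0.07 0.66] turn -0.002 tilt [ 0.0022 -0.0018]
```

View pics/c7.png

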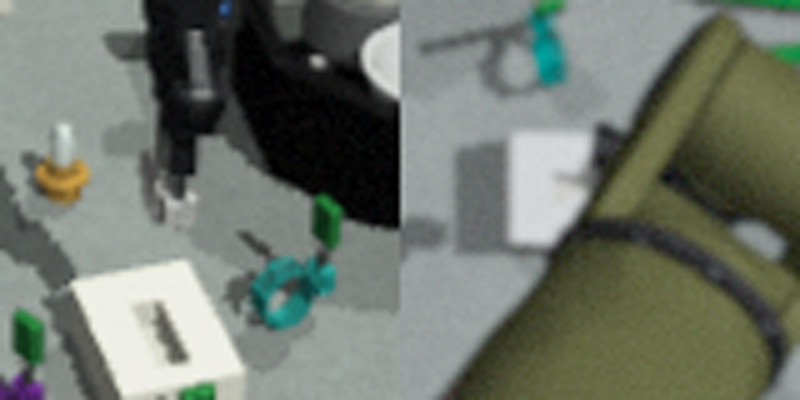

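Run:
```python
from h import *
S=load('side3')
p=S['pixels'].astype(int)
m=(p.min(2)>195)
m,c,s=comp(m,(332,256),25);m=cv2.morphologyEx(m.astype(np.uint8),cv2.MORPH_CLOSE,np.ones((7,7)))
cn=max(cv2.findContours(m,0,1)[0],key=cv2.contourArea)
print(s,cv2.approxPolyDP(cn,3,True)[:,0])
q=cv2.approxPolyN(cn,4,True)[0] if hasattr(cv2,'approxPolyN') else None
print(q); 
W=np.array([plane(S,x,.04)[:2] for x in q.astype(float)])
for i in range(4):
    d=W[(i+1)%4]-W[i]; print(W[i].round(4),np.linalg.norm(d).round(4),np.degrees(np.arctan2(d[1],d[0])).round(2))
im=cv2.imread('pics/side3.png');cv2.polylines(im,[q.astype(int)],True,(0,0,255));cv2.imwrite('pics/c8.png',cv2.resize(im[230:290,305:365],None,fx=8,fy=8,interpolation=cv2.INTER_NEAREST))
```

```text
[315 242  34  28 532] [[337 242]
 [315 246]
 [325 269]
 [348 264]]
[[349 264]
 [324 269]
 [314 246]
 [337 241]]
[ 0.4417 -0.2796] 0.0762 176.91
[ 0.3656 -0.2754] 0.1047 86.88
[ 0.3713 -0.1709] 0.0758 -0.36
[ 0.4471 -0.1714] 0.1083 -92.84
```

View pics/c8.png

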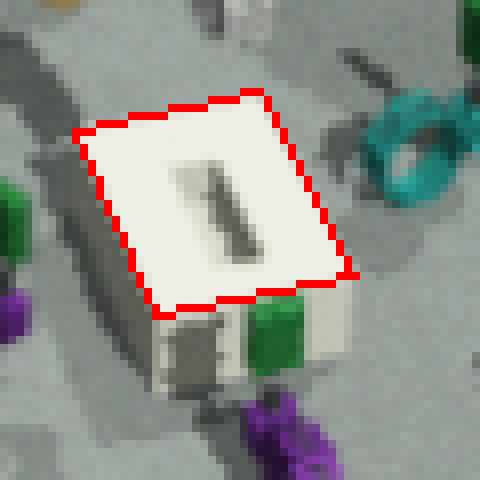

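Run:
```python
from h import *
go(.48,.018,.165,1.318)
```

```text
pos [ 0.3994 -0.2534  0.1765] toolx ang 1.348 F [ 0.1  -0.86 -1.56] w 0.0073 t 4.35 q [-0.64  0.19  1.8  -0.    1.16 -1.99]
shift cm [28.25  1.86  1.16] turn 0.03 tilt [-0.0008  0.0005]
```

>>> {"fn": "drive_tool", "kwargs": {
  "series": [
    [0.3,5,0.3,0.2,0],
    [0.3,11,0.7,0.5,0.01],
    [0.3,17,1.1,0.8,0.02],
    [0.3,23,1.5,1,0.03],
    [0.3,28,1.9,1.2,0.03]
  ]
}}

```text
clock: 4.97
tool_pos: [0.4799, 0.0175, 0.164]
tcp_rot: [0.79, 0.613, -0.001, -0.001]
contact_force: [1.5, -1.0, -0.1]
width: 0.0076
```

>>> {"fn": "drive_tool", "kwargs": {
  "series": [
    [0.3,0,0,2,0],
    [0.3,0,0,4,0],
    [0.3,0,0,5.4,0],
    [0.3,0,0,5.4,0]
  ]
}}

```text
clock: 5.48
tool_pos: [0.4795, 0.0152, 0.1102]
tcp_rot: [0.791, 0.612, -0.001, -0.001]
contact_force: [-0.5, 1.5, -1.7]
width: 0.0076
```

Run:
```python
from h import *
go(.48,.018,.111,1.318)
S=grab('side','side4');T=grab('top','top4')
a=cv2.imread('pics/side4.png')[150:230,290:370];b=cv2.imread('pics/top4.png')[130:210,270:350]
cv2.imwrite('pics/c9.png',cv2.resize(np.hstack([a,b]),None,fx=5,fy=5,interpolation=cv2.INTER_CUBIC))
```

```text
pos [0.4795 0.0152 0.1102] toolx ang 1.3177 F [-0.52  1.5  -1.68] w 0.0076 t 5.47 q [-0.04  0.29  1.84  0.    1.01 -1.36]
shift cm [ 0.28 -0.02 -0.08] turn -0.0 tilt [-0.0027  0.0001]
```

View pics/c9.png

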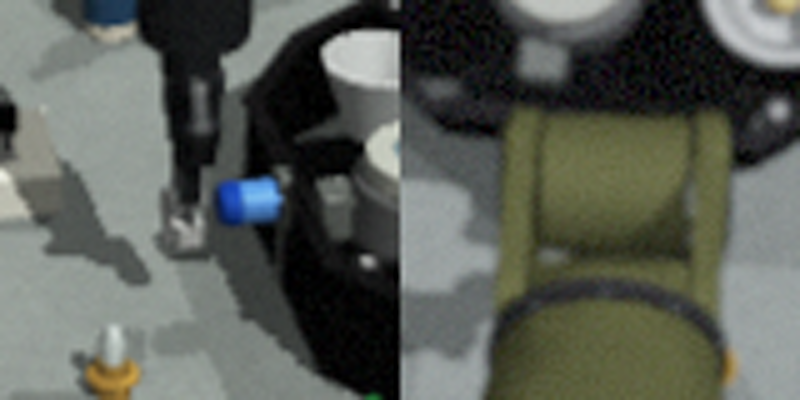

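Run:
```python
from h import *
S=load('side4')
s=ctrl.get_state();P=s['tool_pos'];print(P)
yaw=-.08;Rz=Ro.from_euler('z',yaw).as_matrix()
im=cv2.imread('pics/side4.png')[170:210,310:355]
im=cv2.resize(im,None,fx=14,fy=14,interpolation=cv2.INTER_NEAREST)
def d(X,col):
    for u,v in proj(S,X): cv2.circle(im,(int((u-310+.5)*14),int((v-170+.5)*14)),3,col,-1)
key=P+[.002,0,.0187]; C=key-Rz@[0,-.028,.046];print('clamp',C)
th=np.linspace(0,2*np.pi,24)
for x in(-.008,.008):
    d([C+Rz@[x,-.0205*np.sin(t) if 1 else 0,(.0182 if np.cos(t)>0 else .024)*np.cos(t)] for t in th],(0,0,255))
d([C+Rz@[x,-.033,z] for x in(-.008,.008) for z in(-.01,0,.01)],(0,255,255))
B=np.array([.5405,.0418,.08])
for x,r in((-.028,.0145),(-.014,.0168),(.014,.0155)):
    d([B+Rz@[x,r*np.sin(t),r*np.cos(t)] for t in th],(0,255,0))
cv2.imwrite('pics/c10.png',im)
```

```text
[0.48026454 0.01515764 0.11167838]
clamp [0.48450215 0.04306809 0.08437838]
```

View pics/c10.png

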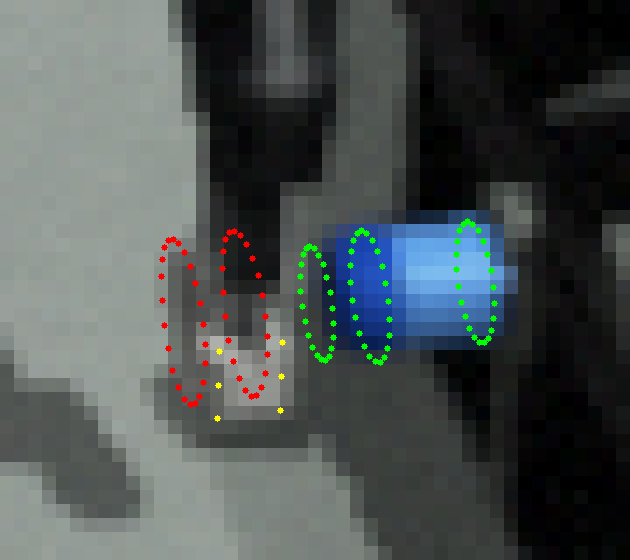

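>>> {"fn": "drive_tool", "kwargs": {
  "series": [
    [0.3,0.3,0.8,0,0.015],
    [0.3,0.6,1.65,0,0.015],
    [0.3,0.6,1.65,0,0.015]
  ]
}}

```text
clock: 5.95
tool_pos: [0.4983, 0.017, 0.1116]
tcp_rot: [0.795, 0.606, 0.0, 0.0]
contact_force: [0.5, -0.2, -2.3]
width: 0.0074
```

```bash
cat > ov.py <<'E'
import sys
from h import *
fn=sys.argv[1]; off=float(sys.argv[2])
S=grab('side',fn); s=ctrl.get_state();P=s['tool_pos'];go(.533,.0138,.1108)
Rz=Ro.from_euler('z',-.095).as_matrix()
im=cv2.imread('pics/%s.png'%fn)[165:210,310:355]
im=cv2.resize(im,None,fx=13,fy=13,interpolation=cv2.INTER_CUBIC)
cv2.imwrite('pics/%sz.png'%fn,im)
C=P+[off,0,.0187]-Rz@[0,-.028,.046]; B=np.array([.54,.0416,.08]);print('clamp in boot frame mm',(Rz.T@(C-B)*1000).round(1))
E
python3 ov.py side5 .002
```

```text
pos [0.4979 0.017  0.1115] toolx ang 1.3031 F [ 0.57  0.11 -1.72] w 0.0079 t 6.0 q [-0.04  0.32  1.79 -0.    1.03 -1.34]
shift cm [0.62 3.47 0.07] turn None tilt [ 0. -0.]
clamp in boot frame mm [-37.6  -0.3   4.2]
```

View pics/side5z.png

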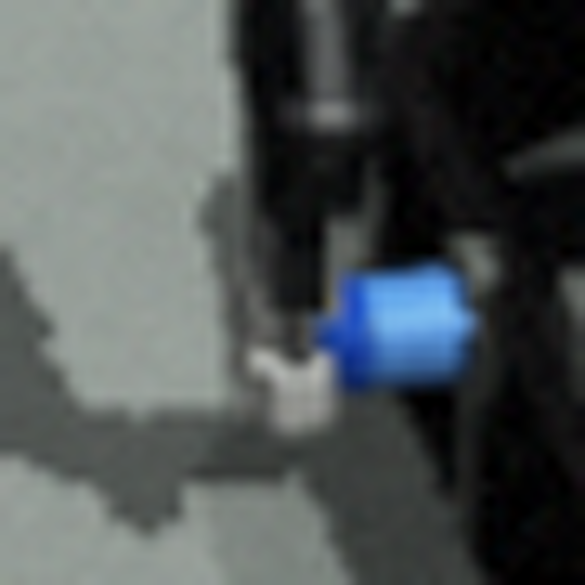

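>>> {"fn": "drive_tool", "kwargs": {
  "series": [
    [0.3,0.1,0.5,0.05,0],
    [0.3,0.2,1.0,0.05,0],
    [0.3,0.25,1.3,0.05,0]
  ]
}}

```text
clock: 6.38
tool_pos: [0.5112, 0.0159, 0.111]
tcp_rot: [0.795, 0.606, 0.0, 0.0]
contact_force: [-0.2, -0.2, -1.4]
width: 0.0078
```

```bash
python3 ov.py side6 .002; python3 -c "
from h import *
print(ctrl.get_state()['torque'])"
```

```text
pos [0.5113 0.0159 0.111 ] toolx ang 1.3029 F [-0.05 -0.28 -1.68] w 0.0074 t 6.42 q [-0.04  0.35  1.75  0.    1.03 -1.34]
shift cm [0.37 2.15 0.02] turn None tilt [ 0.0002 -0.    ]
clamp in boot frame mm [-24.1  -0.1   3.7]
[-0.04179422  0.06638198  0.03401428]
```

View pics/side6z.png

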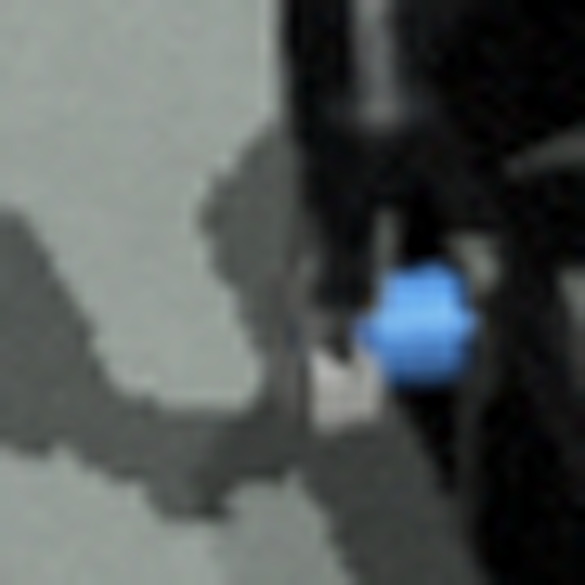

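>>> {"fn": "drive_tool", "kwargs": {
  "series": [
    [0.3,0.08,0.4,0,0],
    [0.3,0.15,0.8,0,0],
    [0.3,0.2,1.1,0,0]
  ]
}}

```text
clock: 6.8
tool_pos: [0.5222, 0.015, 0.111]
tcp_rot: [0.795, 0.606, 0.0, 0.0]
contact_force: [0.7, 0.7, -0.9]
width: 0.0076
```

```bash
python3 ov.py side7 .002; python3 -c "
from h import *
print(ctrl.get_state()['torque'])"
```

```text
pos [0.5225 0.0149 0.111 ] toolx ang 1.303 F [-0.63  0.03 -0.81] w 0.0075 t 6.85 q [-0.04  0.37  1.72 -0.    1.04 -1.34]
shift cm [0.17 1.05 0.02] turn None tilt [ 0.0002 -0.    ]
clamp in boot frame mm [-12.9  -0.    3.7]
[-0.01451661  0.05094081 -0.02974008]
```

View pics/side7z.png

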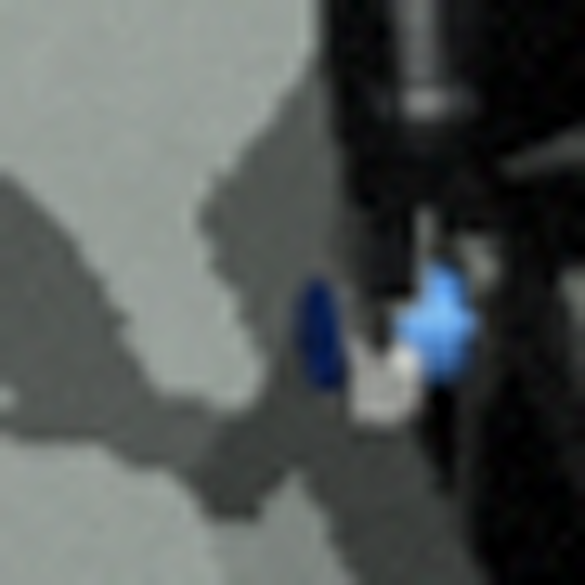

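>>> {"fn": "drive_tool", "kwargs": {
  "series": [
    [0.3,0.08,0.4,0,0],
    [0.3,0.13,0.75,0,0],
    [0.3,0.17,1.0,0,0],
    [0.3,0.17,1.0,0,0]
  ]
}}

```text
clock: 7.35
tool_pos: [0.5322, 0.0139, 0.1109]
tcp_rot: [0.795, 0.606, 0.0, -0.0]
contact_force: [-0.6, -0.4, -2.2]
width: 0.0073
```

```bash
python3 ov.py side8 .002; python3 -c "
from h import *
print(ctrl.get_state()['torque'])"
```

```text
pos [0.532  0.014  0.1109] toolx ang 1.303 F [ 0.72  0.35 -0.69] w 0.0075 t 7.4 q [-0.04  0.39  1.7  -0.    1.05 -1.35]
shift cm [0.01 0.1  0.01] turn None tilt [-0.0002  0.    ]
clamp in boot frame mm [-3.3 -0.1  3.6]
[-0.00463094  0.03094069 -0.01500278]
```

View pics/side8z.png

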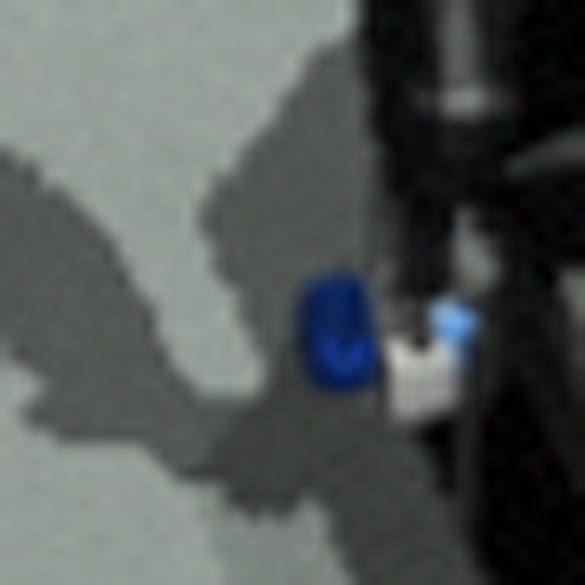

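>>> {"fn": "drive_tool", "kwargs": {
  "series": [
    [0.3,0.02,0.1,0.15,0],
    [0.3,0.02,0.1,0.3,0],
    [0.3,0.02,0.1,0.4,0],
    [0.3,0.02,0.1,0.4,0]
  ]
}}

```text
clock: 7.9
tool_pos: [0.5332, 0.014, 0.1075]
tcp_rot: [0.795, 0.606, 0.0, 0.0]
contact_force: [-2.2, -0.4, 4.2]
width: 0.0074
```

>>> {"fn": "drive_tool", "kwargs": {
  "series": [
    [0.3,0,0,0.03,0],
    [0.3,0,0,0.05,0],
    [0.3,0,0,0.05,0]
  ]
}}

```text
clock: 8.28
tool_pos: [0.5333, 0.014, 0.1073]
tcp_rot: [0.795, 0.606, 0.0, 0.0]
contact_force: [-2.8, 0.3, 8.6]
width: 0.008
```

```bash
python3 ov.py side9 .002; python3 -c "
from h import *
print(ctrl.get_state()['torque'])"
```

```text
pos [0.5333 0.014  0.1073] toolx ang 1.303 F [-3.36  0.7   8.42] w 0.0075 t 8.32 q [-0.04  0.4   1.7   0.    1.04 -1.35]
shift cm [-0.03 -0.03 -0.35] turn None tilt [0.0011 0.0002]
clamp in boot frame mm [-2.   0.1  0. ]
[0.42191326 0.55238608 0.06241007]
```

View pics/side9z.png

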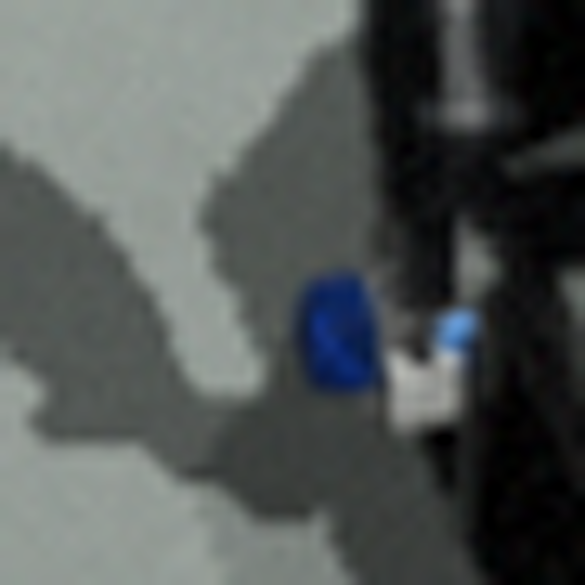

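Run:
```python
from h import *
for n in('side0','side7','side8','side9'):
    p=load(n)['pixels'].astype(int);print(n)
    for v in range(185,196,1): print(v,' '.join('%3d,%3d,%3d'%tuple(p[v,u]) for u in range(334,347)))
```

```text
side0
185  76, 80, 76  66, 74, 79  70, 79, 87  60, 67, 71  42, 50, 54  18, 29, 40  19, 32, 52  19, 33, 56  36, 62, 98  47, 79,119  37, 57, 83  51, 57, 59  95, 99, 95
186  51, 66,108  40, 64,129  39, 66,144  48, 79,147  63,105,168  70,119,181  69,122,184  73,125,189  76,131,198  81,138,205  73,123,185  53, 75,108  83, 89, 87
187  21, 55,135  24, 65,164  25, 67,172  33, 78,180  81,140,216  92,155,226  94,159,228  93,158,227  92,157,228  98,162,230  89,148,219  53, 88,133  61, 69, 70
188  20, 56,146  24, 67,171  32, 74,182  31, 77,187  69,128,215  95,159,229 102,167,232 105,170,232 109,172,232 112,176,233 111,171,229  64,103,153  45, 53, 63
189  22, 53,136  28, 72,173  34, 79,183  34, 81,189  75,128,202 112,172,228 118,180,234 115,178,233 121,181,234 117,178,233 116,175,232  96,148,211  68, 91,123
190  16, 44,116  26, 65,157  33, 77,175  35, 82,184  65,110,184  99,156,215 107,165,225 101,159,224  99,156,219  97,153,217  92,148,213  78,125,184  57, 76,101
191  20, 42,101  18, 52,136  26, 63,158  29, 68,164  44, 87,168  73,124,193  79,133,198  79,131,197  75,126,192  75,127,191  73,125,18
[... 5263 characters left out ...]
  47, 47, 48  91,106,121  89,127,174  53, 86,130  35, 43, 58
192  16, 38, 92  14, 38,102  13, 40,110  13, 35, 87  14, 32, 68  83, 91,100 148,151,148 103,104,102  49, 50, 51 121,127,129 164,174,181  99,111,129  33, 40, 53
193  12, 30, 77   9, 30, 84  12, 41,110  14, 40,107  19, 39, 84  66, 74, 87 168,171,168 164,166,161 141,141,140 142,142,138 151,153,151  89, 94,101  31, 34, 41
194  22, 32, 60  16, 31, 72  12, 31, 83  16, 36, 88  32, 47, 78  51, 56, 67 148,149,146 166,169,165 157,159,155 146,149,146 140,142,138  84, 88, 86  33, 35, 35
195  49, 57, 60  46, 52, 60  46, 52, 61  52, 59, 69  67, 70, 75  64, 68, 67 138,140,138 152,156,152 143,146,143 144,145,143 149,151,146  90, 90, 87  33, 33, 32
```

>>> {"fn": "drive_tool", "kwargs": {
  "series": [
    [0.3,0,0,-0.15,0],
    [0.3,0.03,0.2,-0.15,0],
    [0.3,0.03,0.2,-0.08,0],
    [0.3,0.03,0.2,-0.02,0],
    [0.3,0.03,0.2,-0.02,0]
  ]
}}

```text
clock: 8.95
tool_pos: [0.5354, 0.0137, 0.1073]
tcp_rot: [0.795, 0.606, 0.0, 0.0]
contact_force: [-2.9, 1.0, 8.8]
width: 0.0079
```

```bash
python3 ov.py side10 .002
python3 - <<'E'
from h import *
print(ctrl.get_state()['torque'])
p=load('side10')['pixels'].astype(int)
for v in range(187,194,1): print(v,' '.join('%3d,%3d,%3d'%tuple(p[v,u]) for u in range(335,347)))
E
```

```text
pos [0.5354 0.0137 0.1073] toolx ang 1.303 F [-3.    0.47  8.43] w 0.0081 t 9.0 q [-0.04  0.4   1.69  0.    1.05 -1.35]
shift cm [-0.05 -0.24 -0.35] turn None tilt [0.0011 0.0001]
clamp in boot frame mm [ 0.1 -0.   0. ]
[0.49606577 0.42959396 0.05091738]
187  15, 38, 93  20, 41, 99  21, 46,102  45, 67,101  65, 72, 81  64, 67, 64  43, 46, 44  24, 25, 25  21, 21, 20  13, 16, 16  53, 54, 54  86, 91, 88
188  14, 37, 92  15, 35, 93  14, 36, 93  29, 55, 98  64, 76, 91  65, 67, 67  50, 52, 51  38, 37, 38  35, 35, 34  43, 45, 45  73, 75, 74  78, 81, 77
189  20, 45,110  14, 36, 91  15, 35, 89  22, 49, 89  56, 72, 94  83, 88, 91  91, 92, 89  61, 63, 61  46, 46, 47  87,115,150 105,147,197  85,107,132
190  19, 43,105  10, 32, 84  17, 36, 83  21, 41, 83  53, 70, 92  89, 95, 99  89, 91, 90  58, 60, 58  41, 44, 42 100,138,180  92,136,186  61, 80,106
191  17, 49,121  15, 36, 96  10, 30, 73  17, 38, 76  42, 60, 85  88, 94, 99  86, 89, 86  55, 57, 57  45, 49, 45 127,149,171  87,110,136  33, 43, 57
192  18, 48,126  18, 49,123  20, 45,116  25, 44, 92  32, 48, 76 119,123,125 142,146,141  90, 93, 91  89, 91, 90 158,164,164 117,128,139  52, 60, 66
193  14, 39,102  19, 44,118  20, 47,124  19, 41, 89  32, 49, 75  95,101,102 160,161,157 154,156,152 122,125,121 141,142,139 124,130,129  66, 71, 71
```

>>> {"fn": "drive_tool", "kwargs": {
  "series": [
    [0.3,0,0,-0.02,0.15],
    [0.3,0,0,-0.02,0.3],
    [0.3,0,0,-0.02,0.45],
    [0.3,0,0,-0.02,0.6],
    [0.3,0,0,-0.02,0.75]
  ]
}}

```text
clock: 9.62
tool_pos: [0.5353, 0.0144, 0.1073]
tcp_rot: [0.963, 0.271, 0.001, -0.0]
contact_force: [-1.2, 7.4, 7.2]
width: 0.0075
```

```bash
python3 ov.py side11 0; python3 -c "
from h import *
print(ctrl.get_state()['torque'])"
```

```text
pos [0.5354 0.0144 0.1073] toolx ang 0.5403 F [0.49 6.86 5.49] w 0.0076 t 9.68 q [-0.04  0.4   1.69  0.    1.05 -0.58]
shift cm [-0.23 -0.07 -0.35] turn None tilt [0.001  0.0013]
clamp in boot frame mm [-2.   0.5  0. ]
[ 1.46263047 -0.03329292  0.03521642]
```

View pics/side11z.png

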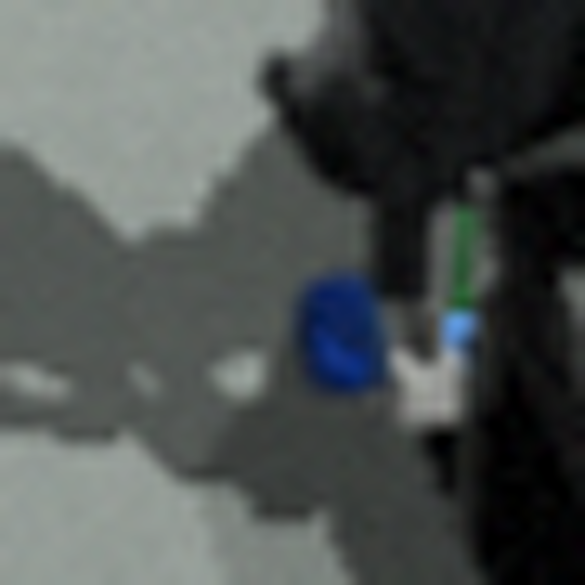

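>>> {"fn": "drive_tool", "kwargs": {
  "series": [
    [0.3,0.03,-0.05,-0.02,0.15],
    [0.3,0.03,-0.05,-0.02,0.3],
    [0.3,0.03,-0.05,-0.02,0.45],
    [0.3,0.03,-0.05,-0.02,0.6],
    [0.3,0.03,-0.05,-0.02,0.75]
  ]
}}

```text
clock: 10.3
tool_pos: [0.5354, 0.0149, 0.1074]
tcp_rot: [0.995, -0.101, 0.0, -0.001]
contact_force: [0.2, 5.6, 4.9]
width: 0.0076
```

```bash
python3 ov.py side12 0; python3 -c "
from h import *
print(ctrl.get_state()['torque'])"
```

```text
pos [0.5354 0.0149 0.1075] toolx ang -0.2096 F [1.05 5.2  4.01] w 0.0072 t 10.35 q [-0.04  0.4   1.69  0.    1.05  0.17]
shift cm [-0.21  0.15 -0.33] turn None tilt [0.0011 0.001 ]
clamp in boot frame mm [-2.   0.9  0.2]
[ 1.2053192  -0.21286227  0.04270237]
```

View pics/side12z.png

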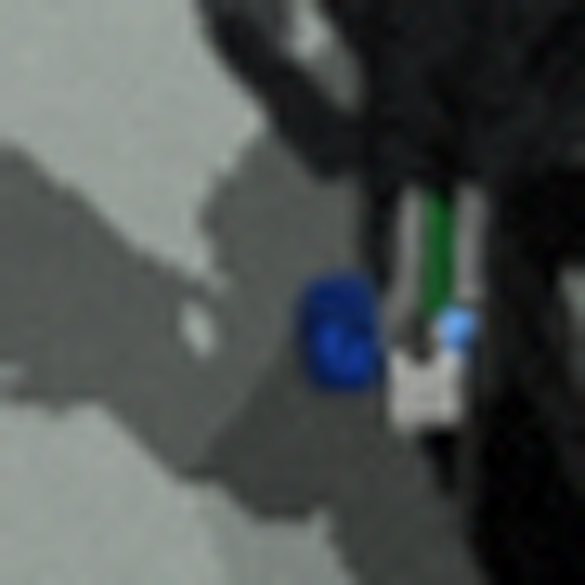

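>>> {"fn": "drive_tool", "kwargs": {
  "series": [
    [0.3,-0.01,-0.05,-0.02,0.15],
    [0.3,-0.01,-0.05,-0.02,0.3],
    [0.3,-0.01,-0.05,-0.02,0.45],
    [0.3,-0.01,-0.05,-0.02,0.6],
    [0.3,-0.01,-0.05,-0.02,0.7]
  ]
}}

```text
clock: 10.98
tool_pos: [0.5353, 0.0149, 0.1075]
tcp_rot: [0.9, -0.435, 0.0, -0.0]
contact_force: [-0.6, 1.6, 3.9]
width: 0.0079
```

```bash
python3 ov.py side13 0; python3 -c "
from h import *
print(ctrl.get_state()['torque'],ctrl.get_state()['joint_efforts'])"
```

```text
pos [0.5353 0.0148 0.1076] toolx ang -0.9053 F [0.53 0.96 4.84] w 0.0076 t 11.03 q [-0.04  0.4   1.69  0.    1.05  0.86]
shift cm [-0.06  0.24 -0.33] turn None tilt [0.0007 0.0001]
clamp in boot frame mm [-2.2  0.9  0.3]
[ 0.40662058 -0.09512728  0.007638  ] [ -0.75479664 -53.18299055 -30.05205989  -0.40744781  -0.13050629
  -1.10813208]
```

View pics/side13z.png

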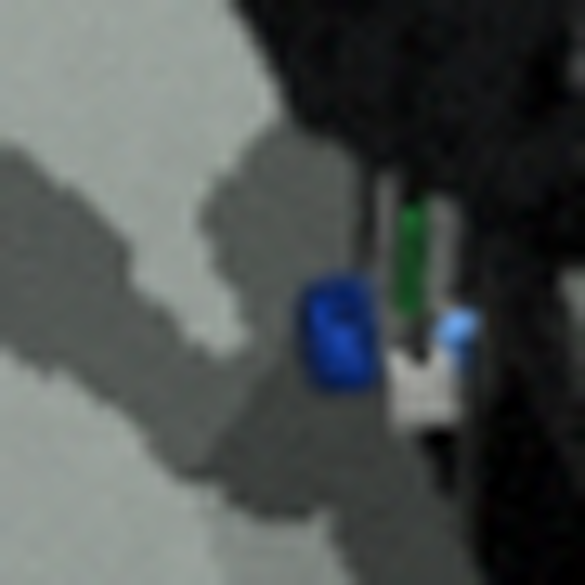

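>>> {"fn": "drive_tool", "kwargs": {
  "series": [
    [0.3,0,0,-0.02,0.1],
    [0.3,0,0,-0.02,0.2],
    [0.3,0,0,-0.02,0.2]
  ]
}}

```text
clock: 11.4
tool_pos: [0.5353, 0.0147, 0.1076]
tcp_rot: [0.854, -0.521, 0.0, -0.0]
contact_force: [1.7, -0.2, 3.6]
width: 0.0081
```

```bash
python3 -c "
from h import *
s=ctrl.get_state()
go(0,0,0);print(s['torque'],s['joint_efforts'])"
```

```text
pos [0.5353 0.0147 0.1076] toolx ang -1.0952 F [ 1.74 -0.18  3.61] w 0.0081 t 11.4 q [-0.04  0.4   1.69 -0.    1.05  1.05]
shift cm [-23.21  48.27  10.72] turn None tilt [ 0.0008 -0.    ]
[ 0.25358307 -0.1047926  -0.05598752] [ -0.2838384  -53.81798029 -29.79818523  -0.2601268    0.27995783
   1.07399885]
```

>>> {"fn": "drive_tool", "kwargs": {
  "series": [
    [0.3,0,0,0,0.1],
    [0.3,0,0,0,0.15],
    [0.3,0,0,0,0.15]
  ]
}}

```text
clock: 11.78
tool_pos: [0.5352, 0.0146, 0.1076]
tcp_rot: [0.813, -0.583, 0.0, -0.0]
contact_force: [0.6, -0.6, 3.6]
width: 0.0074
```

```bash
python3 ov.py side14 0; python3 -c "
from h import *
s=ctrl.get_state()
print(s['torque'],s['joint_efforts'])"
```

```text
pos [0.5352 0.0146 0.1076] toolx ang -1.2438 F [ 0.62 -0.73  4.58] w 0.0076 t 11.82 q [-0.04  0.4   1.69 -0.    1.05  1.2 ]
shift cm [ 0.01  0.24 -0.32] turn None tilt [ 0.0005 -0.0002]
clamp in boot frame mm [-2.2  0.7  0.3]
[ 0.11390786  0.06232571 -0.00140209] [ 2.64200019e-01 -5.33514941e+01 -3.00245726e+01  6.00501022e-03
 -5.75036625e-02  1.97743694e-01]
```

View pics/side14z.png

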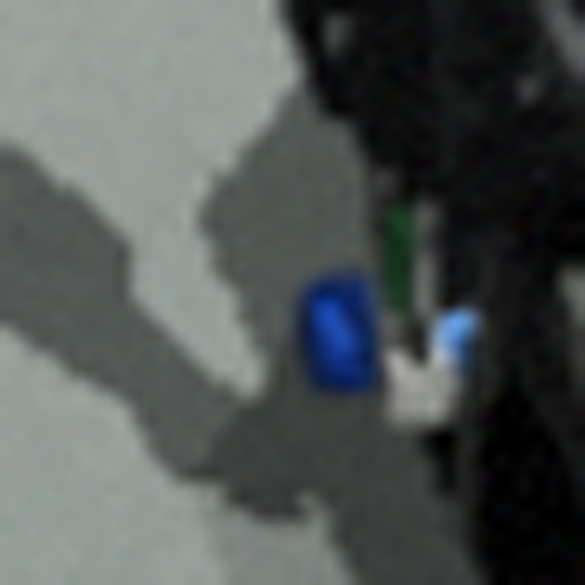

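>>> {"fn": "drive_tool", "kwargs": {
  "series": [
    [0.3,0,0,0,0.1],
    [0.3,0,0,0,0.15],
    [0.3,0,0,0,0.15]
  ]
}}

```text
clock: 12.2
tool_pos: [0.5352, 0.0145, 0.1076]
tcp_rot: [0.767, -0.642, 0.0, -0.0]
contact_force: [-1.1, -1.6, 3.8]
width: 0.0077
```

```bash
python3 -c "
from h import *
s=ctrl.get_state()
go(0,0,0);print(s['torque'],s['joint_efforts'])"
```

```text
pos [0.5352 0.0145 0.1076] toolx ang -1.3946 F [-1.05 -1.6   3.8 ] w 0.0077 t 12.2 q [-0.04  0.4   1.69 -0.    1.05  1.35]
shift cm [-7.96 52.95 10.73] turn None tilt [ 0.0005 -0.0004]
[-0.3665078   0.01614003  0.05102456] [  1.36677392 -53.38400245 -29.83847558   0.4536609    0.05747456
   0.57428   ]
```

>>> {"fn": "drive_tool", "kwargs": {
  "series": [
    [0.3,0,0,0,0.1],
    [0.3,0,0,0,0.1]
  ]
}}

```text
clock: 12.45
tool_pos: [0.5352, 0.0144, 0.1076]
tcp_rot: [0.734, -0.68, 0.0, 0.0]
contact_force: [1.6, -4.5, 3.7]
width: 0.0075
```

```bash
python3 ov.py side15 0; python3 -c "
from h import *
s=ctrl.get_state()
print(s['torque'],s['joint_efforts'])"
```

```text
pos [0.5353 0.0144 0.1075] toolx ang -1.4934 F [-0.62 -4.74  4.11] w 0.0078 t 12.5 q [-0.04  0.4   1.69 -0.    1.05  1.45]
shift cm [ 0.05  0.23 -0.33] turn None tilt [ 0.0006 -0.0005]
clamp in boot frame mm [-2.1  0.5  0.2]
[-0.81684695 -0.2448211  -0.01896763] [  2.67269142 -53.49104404 -29.51944113   0.95479611   0.28015285
   0.34259367]
```

View pics/side15z.png

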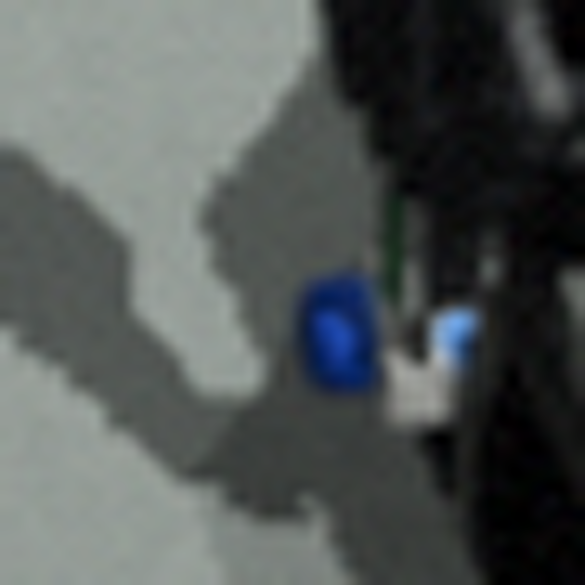

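>>> {"fn": "drive_tool", "kwargs": {
  "series": [
    [0.3,0,0.04,-0.05,0],
    [0.3,0,0.04,-0.1,0],
    [0.3,0,0.04,-0.1,0]
  ]
}}

```text
clock: 12.88
tool_pos: [0.5348, 0.0147, 0.1079]
tcp_rot: [0.734, -0.68, 0.0, -0.0]
contact_force: [4.7, -3.6, -5.0]
width: 0.0078
```

```bash
python3 -c "
from h import *
s=ctrl.get_state()
go(0,0,0);print(s['torque'])"
```

```text
pos [0.5348 0.0147 0.1079] toolx ang -1.4945 F [ 4.74 -3.65 -4.99] w 0.0078 t 12.88 q [-0.04  0.4   1.69 -0.    1.05  1.45]
shift cm [-2.62 53.44 10.78] turn None tilt [ 0.0003 -0.0001]
[-0.76420346 -0.95745993 -0.04602383]
```

>>> {"fn": "drive_tool", "kwargs": {
  "series": [
    [0.3,0.04,-0.04,0.05,0],
    [0.3,0.04,-0.04,0.05,0]
  ]
}}

```text
clock: 13.12
tool_pos: [0.535, 0.0145, 0.1078]
tcp_rot: [0.733, -0.68, -0.0, 0.0]
contact_force: [2.0, -0.3, -0.5]
width: 0.0078
```

```bash
python3 -c "
from h import *
go(0,0,0)"
```

```text
pos [0.535  0.0145 0.1078] toolx ang -1.4957 F [ 1.95 -0.34 -0.47] w 0.0078 t 13.12 q [-0.04  0.4   1.69  0.    1.05  1.45]
shift cm [-2.56 53.45 10.8 ] turn None tilt [-0.0005  0.0003]
```

>>> {"fn": "drive_tool", "kwargs": {
  "series": [
    [1.5,0,0,0,0],
    [2.5,0,0,0,0],
    [3,0,0,0,0],
    [3,0,0,-2,0],
    [3,0,0,-6,0]
  ]
}}

```text
clock: 13.75
tool_pos: [0.5343, 0.0144, 0.1675]
tcp_rot: [0.733, -0.68, -0.001, 0.001]
contact_force: [0.7, 0.0, -0.1]
width: 0.0301
```

>>> {"fn": "drive_tool", "kwargs": {
  "series": [
    [3,0,6,-6,0],
    [3,0,12,-8,0],
    [3,0,18,-8,0],
    [3,0,18,-8,0],
    [3,0,18,-8,0]
  ]
}}

```text
clock: 14.38
tool_pos: [0.3552, 0.0011, 0.2486]
tcp_rot: [0.733, -0.681, 0.001, -0.001]
contact_force: [1.4, 0.5, 1.5]
width: 0.0298
```

Run:
```python
from h import *
go(0,0,0)
S=grab('side','side16');T=grab('top','top16')
a=cv2.imread('pics/side16.png')[165:210,310:355];b=cv2.imread('pics/top16.png')[140:185,285:330]
cv2.imwrite('pics/c16.png',cv2.resize(np.hstack([a,b]),None,fx=8.8,fy=8.8,interpolation=cv2.INTER_CUBIC))
```

```text
pos [0.3552 0.0011 0.2486] toolx ang -1.4972 F [1.44 0.55 1.51] w 0.0298 t 14.38 q [-0.1  -0.17  1.98  0.    1.33  1.4 ]
shift cm [-2.51 35.48 24.79] turn None tilt [ 0.002  -0.0001]
```

View pics/c16.png

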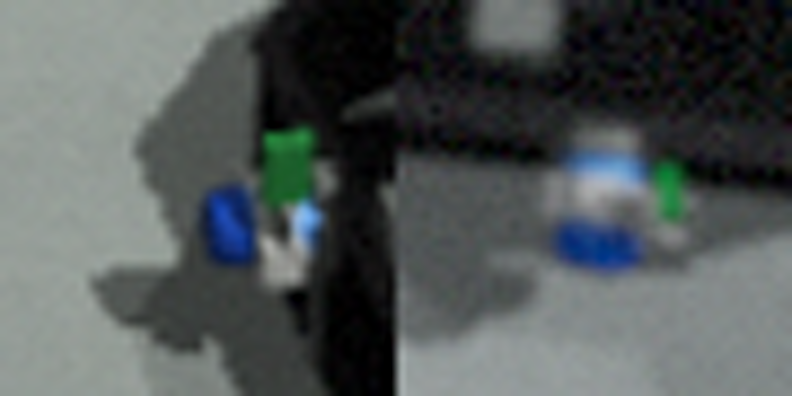

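View pics/side16.png

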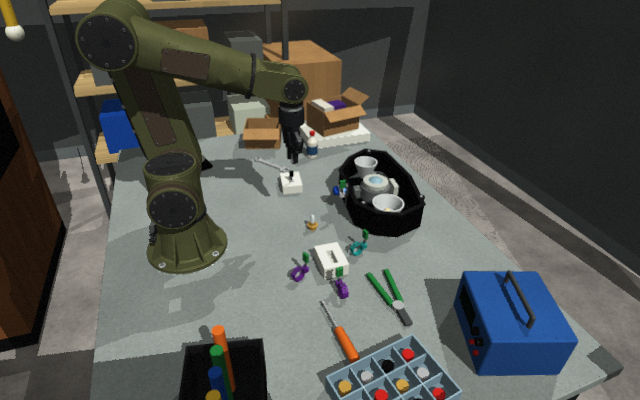

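Run:
```python
from h import *
A=load('top0')['pixels'].astype(int);B=load('top16')['pixels'].astype(int)
for v in range(154,172): print(v,A[v,305:311].mean(0).round(),B[v,305:311].mean(0).round(), B[v,305],B[v,310])
```

```text
154 [71. 75. 73.] [72. 76. 75.] [53 57 56] [83 84 87]
155 [95. 99. 97.] [100. 105. 102.] [76 81 80] [116 124 120]
156 [ 95. 101. 106.] [100. 106. 110.] [74 77 85] [121 127 126]
157 [ 77.  99. 129.] [ 82. 105. 136.] [ 61  81 108] [ 98 120 148]
158 [ 77. 123. 171.] [ 83. 126. 174.] [ 61  94 136] [ 98 146 190]
159 [ 84. 139. 189.] [118. 152. 189.] [ 96 120 151] [118 164 206]
160 [ 87. 143. 193.] [152. 165. 183.] [127 134 144] [146 171 199]
161 [ 86. 144. 194.] [159. 163. 167.] [138 143 143] [152 159 171]
162 [ 90. 146. 196.] [142. 144. 145.] [132 134 134] [127 130 136]
163 [ 89. 146. 197.] [123. 125. 126.] [122 124 125] [100 104 102]
164 [ 84. 141. 193.] [104. 110. 119.] [ 94 103 121] [91 98 97]
165 [ 69. 124. 184.] [ 72.  86. 117.] [ 56  74 117] [74 78 97]
166 [ 46. 101. 175.] [ 39.  64. 119.] [ 30  62 124] [ 39  56 101]
167 [ 20.  83. 170.] [ 17.  54. 120.] [ 12  45 119] [ 17  47 108]
168 [  6.  74. 163.] [  7.  54. 126.] [  4  52 121] [ 13  52 121]
169 [ 15.  64. 146.] [ 20.  58. 128.] [ 28  54 108] [ 19  58 135]
170 [ 64.  76. 121.] [ 69.  83. 122.] [ 83  94 114] [ 66  81 129]
171 [105. 112. 120.] [107. 115. 124.] [120 127 130] [107 116 128]
```

Run:
```python
from h import *
p=load('side16')['pixels'].astype(int)
for v in range(185,197,1): print(v,' '.join('%3d,%3d,%3d'%tuple(p[v,u]) for u in range(335,348)))
a=cv2.imread('pics/side16.png')[178:202,326:354]
cv2.imwrite('pics/c17.png',cv2.resize(a,None,fx=22,fy=22,interpolation=cv2.INTER_NEAREST))
```

```text
185  72, 77, 80  66, 74, 79  73, 79, 84  94, 96, 95  68, 84, 68  30, 82, 43  27, 93, 38  29, 93, 43  30, 95, 45  28, 92, 42  47, 80, 53  97,103, 96 100,106,102
186  40, 53, 87  34, 45, 88  44, 61, 96  76, 89,103  55, 75, 65  28, 81, 40  30, 93, 44  27, 93, 43  28, 92, 43  25, 94, 43  37, 72, 56  86, 92, 90  86, 90, 87
187  18, 46,116  17, 40, 98  18, 44, 99  52, 69, 96  51, 70, 66  34, 84, 42  28, 93, 42  31, 96, 43  31,100, 46  42,108, 89  43, 75, 81  66, 72, 74  49, 50, 50
188  23, 64,161  17, 45,116  15, 39, 94  41, 59, 93  74, 84, 86  53, 81, 59  38, 76, 47  89,110, 93 103,129,125 105,159,196  64,105,144  46, 54, 63  34, 36, 35
189  32, 75,179  21, 52,126  12, 32, 88  34, 53, 88  78, 82, 90  69, 78, 71  51, 58, 52  86, 88, 85 138,159,181 134,183,231  99,154,217  71, 97,129  40, 43, 40
190  27, 67,165  30, 68,161  20, 44,110  22, 43, 83  69, 77, 84  75, 78, 74  51, 56, 52  53, 56, 55 132,156,184 116,164,218  84,135,193  60, 80,107  44, 46, 43
191  24, 58,145  28, 67,164  25, 62,148  25, 47,103  90, 94,101  93, 96, 91  57, 58, 55  50, 54, 52 131,150,165 108,144,193  49, 85,133  35, 46, 58  41, 42, 41
192  20, 49,127  22, 56,142  18, 56,146  20, 45,103 104,110,112 158,160,157 108,109,106  83, 85, 84 153,158,160 129,149,175  58, 82,115  33, 41, 52  34, 37, 34
193  17, 42,103  21, 46,118  21, 50,127  21, 44, 93  79, 84, 89 159,160,157 148,150,146 123,126,123 142,142,139 137,146,151  72, 84,100  36, 41, 46  33, 35, 33
194  11, 28, 71  11, 32, 82  14, 35, 87  26, 39, 72  67, 69, 73 135,137,130 151,154,149 143,144,142 138,137,133 121,124,123  68, 72, 75  34, 37, 35  34, 37, 35
195  45, 53, 58  47, 52, 64  45, 51, 63  48, 53, 59  80, 83, 82 131,134,128 145,146,143 147,148,144 146,148,144 103,104,100  48, 49, 47  33, 33, 31  28, 30, 27
196  59, 64, 60  62, 67, 65  59, 63, 60  61, 62, 61  85, 83, 84 127,129,126 142,145,140 143,147,142 145,146,144  95, 97, 96  44, 46, 44  29, 31, 31  16, 15, 15
```

View pics/c17.png

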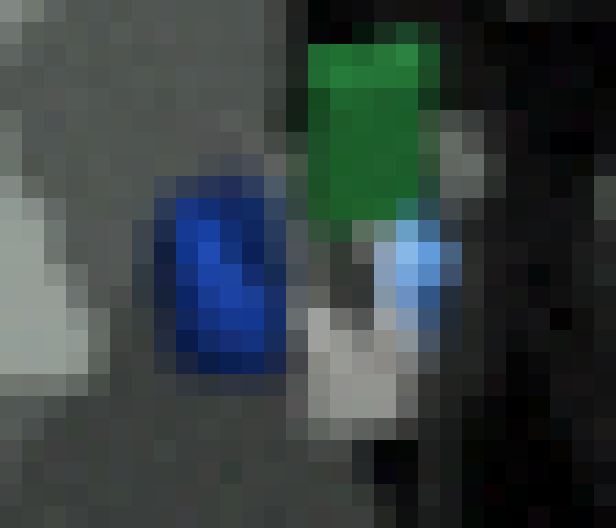

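Run:
```python
from h import *
S=load('side16');T=load('top16')
yaw=-.095;ax=np.array([np.cos(yaw),np.sin(yaw),0]);n=np.array([-ax[1],ax[0],0])
for f,near,nm in((S,(342,184),'side'),(T,(315.5,162),'top')):
    g=green(f);m,c,s=comp(g>20,near,8);mm=cv2.dilate(m.astype(np.uint8),np.ones((3,3)))>0
    c2=wcent(np.clip(g,0,None)*mm);print(nm,c,c2,s)
    for z in(.122,.124):
        X=plane(f,c2,z)
        if nm=='top': b=plane(f,(308.0,165.69),.0962)
        else: b=plane(f,(337.85,190),.0892)
        d=X-b; print(z,X.round(4),'along axis from ridge edge mm',(d@ax*1000).round(1),'lateral',(d@n*1000).round(1))
```

```text
side [342.3125     183.39583333] [342.25367209 183.25962684] [340 179   6  10  48]
0.122 [0.5392 0.0198 0.122 ] along axis from ridge edge mm 11.2 lateral -10.9
0.124 [0.5378 0.0168 0.124 ] along axis from ridge edge mm 10.2 lateral -14.0
top [315.625      161.08333333] [315.69381363 161.14095536] [314 158   4   7  24]
0.122 [0.536  0.0135 0.122 ] along axis from ridge edge mm 12.5 lateral -25.5
0.124 [0.5356 0.0134 0.124 ] along axis from ridge edge mm 12.2 lateral -25.6
```

Run:
```python
from h import *
for n,nears in(('side',((339,271),(305.5,257),(365.5,233))),('top',((419,205.5),(394.7,227),(379.6,165.6)))):
    for q in nears:
        print(n,[comp(green(load(n+k))>25,q)[1].round(2) for k in('0','16')])
s=ctrl.get_state();print(s['clock'],np.abs(s['dq']).max(),s['contact_force'])
print(ctrl.job_done())
```

```text
side [array([339.07, 271.21]), array([339.03, 271.21])]
side [array([305.5 , 256.85]), array([305.45, 256.91])]
side [array([365.69, 233.46]), array([365.69, 233.34])]
top [array([419.24, 205.53]), array([419.24, 205.53])]
top [array([394.69, 227.  ]), array([394.69, 227.  ])]
top [array([379.69, 165.62]), array([379.53, 165.71])]
14.475 0.021392873208812096 [ 1.08520501 -0.9284679   0.34873934]
the job is handed in; nothing more can be done
None
```

I lifted the green-keyed steel clamp from its foam and slid it over the ridge without contact. I then set it down on the plain part of the boot and turned the key about 2.8 rad clockwise in one continuous hold. After that I let go, moved the arm clear and handed the job in at 14.5 s.

**Band position:** The last pictures put the band's centre about 1.6 mm (top view) to 3.3 mm (side view) on the ridge side of the middle. Up to 6 mm either way is allowed, so the whole band should be on the light-blue part. Judging by the band's edges alone, the pictures gave up to about 4.7 mm.

**Snugness:** From the gripper's yaw I estimate the screw at about 2.97 rad, past the 2.7 where it becomes snug. Before I let go, a commanded 1 mm upward tug moved the clamp only about 0.4 mm, and the vertical force swung by about 9 N, so the band held.

**Other things on the bench:** The three purple and turquoise look-alikes were where they started, to within 0.2 px. I checked the rest only by eye in the last side picture, and they looked unmoved.

**Checks that disagreed:**
- **Screw torque:** I could not see it rise above the sensor noise, so the snug call rests on the key's angle and the tug.
- **Clamp height:** On the boot it measured about 1 mm higher than expected, which on its own would fit a band resting on the ridge. Both camera views showed it clear of the ridge.

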